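# Continue a row of slide boxes with a finger-wide spacer gap

## Task

The slide box on the robot's left starts a row, and a finger-wide gap must be left before the next one so that either can be lifted out. First lay the wide yellow spacer flat, square and centred against its right-hand end, then set the other slide box down against the spacer, level, square and in line with the first. Leave the spacer in the gap, and leave the narrow blue spacer alone.

Things in the scene. Friction and masses are not known exactly. Their poses are not given: they have to be found in the camera images.
- row_box: Dark green slide box with a closed lid that starts the row, on the robot's left; it stands fast and does not move. 66 mm along its x, 98 mm along its y, 37 mm high (a brass hook on the -x face sticks out some 3 mm more). Origin at the centre of its underside; x points away from the robot, y to the left along the row, z up. Its right-hand end is the face at y = -49 mm.
- next_box: The other, loose slide box, of the same shape and colour, nearer the robot and on its right; 0.14 to 0.28 kg. 66 mm along its x, 98 mm along its y, 37 mm high; the lid is fixed shut. Origin at the centre of its underside, z up. Grip it across its 66 mm width (along x), at half height or lower. In place in the row its centre lies 128 mm from the first box's, on the -y side.
- wide_spacer: Loose yellow plastic spacer: a foot 52 mm long (x), 30 mm wide (y, the width of the gap) and 20 mm high, with an upright grip tab on its middle, 14 mm thick (x), 24 mm wide (y), from 18 to 57 mm height. Origin at the centre of its underside, z up. Grip the tab across its 14 mm thickness (along x). In place its y axis runs along the row and its centre lies 64 mm from the first box's, on the -y side.
- narrow_spacer: Blue plastic spacer, too narrow for this gap: the same shape but 16 mm wide (y). Origin at the centre of its underside. A bystander: it stays where it is. It may stand on either side of the yellow one.

How it is judged:
By the outcome, as a careful person would: the job done as asked, in the order asked, and still so for the second after the job is handed in, with the robot touching nothing.
It also fails if it takes over 51 s, if anything falls off the work surface, if the arm or the gripper's body presses on something with over 40 N, if the wrist force passes 120 N, or if a joint passes its speed limit or range.

## Robot

A 7-joint arm with a two-finger parallel gripper is mounted at the origin on the work surface; the furniture and walls round the work are solid. World frame = base frame: x ahead of the robot, y to its left, z up, the work surface at z = 0. Lengths are in m, angles in rad, forces in N, time in s.
With the tool pointing down it reaches from about 0.4 to 0.85 m from the base axis. Payload 10.4 kg.
Tool frame: the origin (TCP) lies midway between the tips of the shut fingers; the grasp point (between the pads) lies 19 mm behind it (r.grasp_offset is the distance from the TCP to the grasp point, in m); x points along the fingers, y is the direction in which the jaws open and shut, and the axes are right-handed (so a half turn about x gives the same grasp; the last joint's range is limited). The gripper opens to 87 mm and grips with 3 to 60 N. Pads are 19 mm wide; open, the fingers measure 117 mm over their backs; the gripper's body (75 mm by 190 mm) begins 51 mm behind the grasp point.
Start: joints at [1.177, 0.332, -0.065, 1.46, 0.022, 1.35, -0.088], TCP at [0.226, -0.583, 0.223] pointing down, gripper open.
Joint ranges: [-2.6, 2.6], [-0.5, 2.12], [-1.47, 1.34], [0.16, 2.42], [-1.27, 4.41], [0.06, 2.06], [-2.6, 2.6]. Speed limits (rad/s): [2.22, 2.22, 2.79, 2.79, 3.14, 3.14, 3.14].

## Interface

Orientations are given as a unit quaternion [x, y, z, w].
In Python, from bench import r, vision, close_job gives the robot as it stands. The module is installed in compiled form; this text tells all that it offers.
- The arm moves only by the shell command python3 -m pendant 'ROWS' [OPENING] [FORCE]. ROWS is text: rows parted by semicolons, each of 6 numbers parted by spaces: the shift along the tool's x, y, z in units of 0.25 m (1.0 is 0.25 m), then the turn, a rotation vector about the tool's x, y, z in units of 1.5 rad (1.0 is 1.5 rad). A call has 1 to 8 rows; each row is the pose to reach, as a shift and turn from the pose commanded when the call began, along the tool's axes at that moment; what a row does not reach only later rows make up. A row lasts 1/10 s, in which the tool goes at most 50 mm and 8.59 degrees, less where a joint would pass 70% of its speed; a pose out of reach is approached as far as the arm can. A call with a number of a shift or a turn outside -1 to 1 is refused whole. A call with a gripper value outside its range is refused whole. OPENING is the gripper command: -1 is shut, 1 is fully open, values between are in proportion, set as the call begins (- or left out, the last holds). The fingers move at their own pace and stop on an object; FORCE is the grip in N (left out, the last holds). Time passes only in rows, so rows that repeat a pose let the fingers close. It gives the time, the measured TCP pose, the force and the opening at its end, in the units of the state.
- r.read_state(): the state, without advancing time (a new reading comes with each control period).
- vision.camera(name): name is "side" or "top" or "wrist"; returns (picture, depth): 420x560x3 uint8, blue, green, red; 420x560 float32, m along the optical axis (not along the pixel's ray), 0 where there is no reading.
- vision.get_calibration(name): a dict with "camera_matrix" (3x3 intrinsics, pixels), "k1" (the pictures are not rectified: a ray, as slopes to the right and down, at radius r is drawn at 1 + k1 r^2 times it, then the intrinsics apply), "rvec" (rotation vector, rad) and "tvec" (3), from world to camera coordinates, as OpenCV has them. Camera axes: x right, y down, z forward; pixel columns grow to the right and rows downward; lengths in m; the calibration is good to about 2 mm. A picture is of the moment at which its call begins: read the wrist's pose just before it. get_calibration takes no time and is no camera call; for the wrist camera it gives the pose at the moment of the call.
- close_job(): hands the job in, once; it reports no verdict.
The state is a dict: "time": time; "joint_positions": joint angles; "joint_vel": joint speeds; "joint_torque": joint torques, N m; "ee_pos": TCP position; "eef_rot": TCP orientation; "ft_force": force on the tool from outside, world axes, zero at the start; "torque": the same for the moment, N m; "width": finger opening in m.
Only numpy, scipy, OpenCV 4.12 (cv2) and the standard library are available. Lean on these libraries where they do the work, as an engineer would, in place of code of your own. Each camera call takes 0.05 s, during which the arm holds its last target. There are 200 camera calls.

## Working session

There is one attempt and no reset: what is moved stays moved. The work goes in short steps, Python scripts to look and compute and a shell command to move; the robot and the scene stay as the last step left them, time stands still between calls to the robot, and variables do not carry over. Pictures are saved under pics/ and viewed, about 8 in all and at most 12, crops included, and the job is handed in when it is done.

```bash
mkdir -p pics; python3 - <<'E'
from bench import r, vision
import cv2, numpy as np
s=r.read_state(); print({k:np.round(v,3) for k,v in s.items()}, r.grasp_offset)
for n in ("top","side"):
    c=vision.get_calibration(n); p,d=vision.camera(n)
    cv2.imwrite(f"pics/{n}0.png",p); np.savez(f"{n}0.npz",p=p,d=d)
    print(n,{k:np.round(v,3).tolist() for k,v in c.items()})
E
```

```text
{'time': np.float64(0.0), 'joint_positions': array([ 1.177,  0.333, -0.065,  1.461,  0.022,  1.35 , -0.088]), 'joint_vel': array([-0.   , -0.001,  0.001, -0.001, -0.002,  0.001,  0.   ]), 'joint_torque': array([-1.0000e-03, -6.2324e+01,  2.3000e-02, -3.8991e+01, -6.2000e-02,
        3.9000e-02,  0.0000e+00]), 'ee_pos': array([ 0.226, -0.582,  0.222]), 'eef_rot': array([-0.695, -0.131,  0.695, -0.13 ]), 'ft_force': array([-0.51 ,  1.054, -0.513]), 'torque': array([-0.036,  0.002,  0.005]), 'width': np.float64(0.087)} 0.0187
top {'camera_matrix': [[540.567, 0.0, 278.742], [0.0, 540.567, 216.033], [0.0, 0.0, 1.0]], 'k1': 0.062, 'rvec': [2.101, -2.061, 0.279], 'tvec': [0.022, 0.518, 0.794]}
side {'camera_matrix': [[479.683, 0.0, 280.17], [0.0, 479.683, 205.548], [0.0, 0.0, 1.0]], 'k1': -0.107, 'rvec': [2.097, -0.075, 0.008], 'tvec': [-0.51, 0.081, 0.831]}
```

View pics/top0.png

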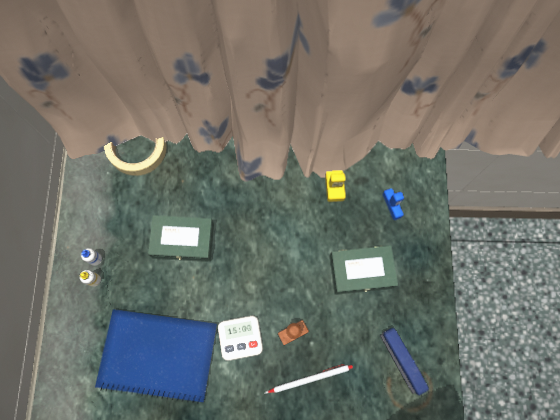

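View pics/side0.png

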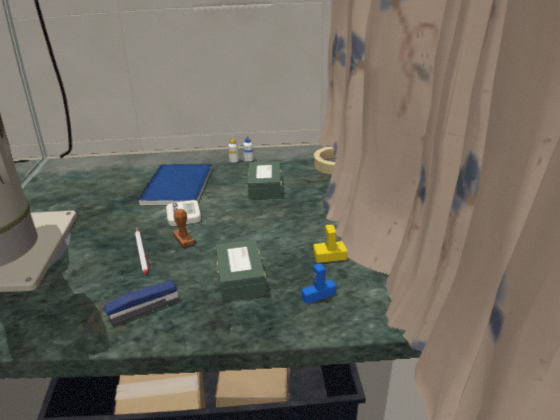

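The top view shows the row box at (180,238), the next box at (365,270), the yellow spacer at (336,186) just in front of the curtain, and the blue one at (395,203). The side view agrees. Next I'll get positions from depth and colour.

```bash
cat > h.py <<'E'
import cv2, numpy as np
def rays(c,uv):
    K=np.array(c["camera_matrix"]); uv=np.asarray(uv,float).reshape(-1,2)
    p=np.c_[(uv[:,0]-K[0,2])/K[0,0],(uv[:,1]-K[1,2])/K[1,1]]
    q=p.copy()
    for _ in range(20): q=p/(1+c["k1"]*(q**2).sum(1,keepdims=True))
    R=cv2.Rodrigues(np.array(c["rvec"],float))[0]; t=np.array(c["tvec"],float).ravel()
    return -R.T@t, np.c_[q,np.ones(len(q))], R
def onplane(c,uv,z):
    o,d,R=rays(c,uv); w=d@R
    return o+w*((z-o[2])/w[:,2])[:,None]
def cloud(c,d):
    v,u=np.mgrid[:d.shape[0],:d.shape[1]]
    o,q,R=rays(c,np.c_[u.ravel(),v.ravel()])
    P=o+(q*d.reshape(-1,1))@R; P[d.ravel()==0]=np.nan
    return P.reshape(*d.shape,3)
def rect(xy):
    (cx,cy),(w,h),a=cv2.minAreaRect((np.asarray(xy)*1000).astype(np.float32))
    return np.round([cx,cy,w,h,a],1)
def big(m,n=1):
    k,l,s,_=cv2.connectedComponentsWithStats(m.astype(np.uint8))
    return [l==i for i in sorted(range(1,k),key=lambda i:-s[i,4])[:n]]
def yellow(p): 
    h=cv2.cvtColor(p,cv2.COLOR_BGR2HSV); return (cv2.inRange(h,(20,150,90),(38,255,255))>0)
def blue(p):
    h=cv2.cvtColor(p,cv2.COLOR_BGR2HSV); return (cv2.inRange(h,(105,170,80),(125,255,255))>0)
E
python3 - <<'E'
from h import *
from bench import vision
for n in ("top","side"):
    c=vision.get_calibration(n); f=np.load(f"{n}0.npz"); p,d=f["p"],f["d"]; P=cloud(c,d); X,Y,Z=P[...,0],P[...,1],P[...,2]
    print(n,"cam",rays(c,[[0,0]])[0].round(3))
    tab=Z[300:330,270:280] if n=="top" else Z[300:330,60:100]; print("table z",np.nanmedian(Z[250:290,250:290]))
    for nm,m in (("yel",yellow(p)),("blu",blue(p))):
        for b in big(m,2):
            q=P[b]; print(nm,b.sum(),np.nanpercentile(q,[2,50,98],axis=0).round(3).tolist())
            for lo,hi in ((.012,.024),(.05,.062)):
                s=q[(q[:,2]>lo)&(q[:,2]<hi)]
                if len(s)>8: print("   z",lo,hi,len(s),rect(s[:,:2]))
    box=(Z>.030)&(Z<.042)
    for b in big(box,3): print("box",b.sum(),rect(P[b][:,:2]),np.nanmedian(P[b],axis=0).round(4))
    cur=(Z>.045)&(X>.45)&(Z<1.2)
    for lo,hi in((.06,.1),(.1,.2),(.2,.3),(.3,.4),(.4,.6)):
        s=P[cur&(Z>lo)&(Z<hi)]
        for y0 in (-.5,-.4,-.3,-.2,-.1,0,.1):
            t=s[(s[:,1]>y0)&(s[:,1]<y0+.1)]
            if len(t)>10: print("curtain",lo,y0,len(t),"minx",np.percentile(t[:,0],2).round(3))
E
```

```text
top cam [0.292 0.032 0.902]
table z 0.0012307562213088041
yel 487 [[0.563, -0.078, 0.012], [0.582, -0.061, 0.022], [0.612, -0.048, 0.06]]
   z 0.012 0.024 296 [587.9 -63.1  51.4  29.9   4.5]
   z 0.05 0.062 132 [589.2 -62.7  15.   23.7   3.7]
yel 42 [[0.416, 0.33, 0.051], [0.42, 0.334, 0.055], [0.425, 0.339, 0.06]]
   z 0.05 0.062 41 [420.4 335.4   9.7  10.1   4.9]
blu 5158 [[0.245, 0.16, 0.01], [0.295, 0.239, 0.013], [0.361, 0.302, 0.016]]
   z 0.012 0.024 3789 [302.4 223.1 162.6 117.6  83.1]
blu 358 [[0.534, -0.174, 0.009], [0.555, -0.159, 0.022], [0.58, -0.148, 0.06]]
   z 0.012 0.024 209 [ 557.4 -161.8   52.    16.    21.8]
   z 0.05 0.062 76 [ 558.8 -161.4   13.9   14.1   23. ]
box 2501 [ 441.2 -106.8   66.6   99.3    7. ] [ 0.4404 -0.1066  0.0382]
box 2374 [487.9 193.7  97.9  67.3  87.7] [0.4871 0.193  0.0381]
box 1011 [4.369e+02 4.136e+02 4.566e+02 4.600e+00 1.000e-01] [0.4122 0.4135 0.0362]
curtain 0.06 -0.5 107 minx 0.666
curtain 0.06 -0.4 1015 minx 0.659
curtain 0.06 -0.3 818 minx 0.661
curtain 0.06 -0.2 832 minx 0.652
curtain 0.06 -0.1 818 minx 0.62
curtain 0.06 0 786 minx
[... 1824 characters left out ...]
-0.5 2474 minx 0.636
curtain 0.1 -0.4 3420 minx 0.667
curtain 0.1 -0.3 3413 minx 0.67
curtain 0.1 -0.2 3047 minx 0.652
curtain 0.1 -0.1 1591 minx 0.626
curtain 0.1 0 1113 minx 0.621
curtain 0.2 -0.5 5027 minx 0.642
curtain 0.2 -0.4 4351 minx 0.676
curtain 0.2 -0.3 4476 minx 0.675
curtain 0.2 -0.2 3861 minx 0.649
curtain 0.2 -0.1 1311 minx 0.635
curtain 0.2 0 1233 minx 0.625
curtain 0.3 -0.5 4243 minx 0.646
curtain 0.3 -0.4 7205 minx 0.677
curtain 0.3 -0.3 5184 minx 0.677
curtain 0.3 -0.2 5214 minx 0.649
curtain 0.3 -0.1 1710 minx 0.635
curtain 0.3 0 1112 minx 0.631
curtain 0.4 -0.4 2842 minx 0.679
curtain 0.4 -0.3 1188 minx 0.683
curtain 0.4 -0.2 422 minx 0.656
curtain 0.4 -0.1 13 minx 0.648
```

```bash
cat >> h.py <<'E'
from scipy.spatial.transform import Rotation as Ro
def goal(jaw_yaw,tilt=0):
    """tool x down; tool y at jaw_yaw deg in world; tilt>0 leans the tool back toward the robot about the jaw axis"""
    y=np.array([np.cos(np.radians(jaw_yaw)),np.sin(np.radians(jaw_yaw)),0])
    x=np.array([0,0,-1.]); R=np.c_[x,y,np.cross(x,y)]
    a=np.radians(tilt)
    for s in(1,-1):
        Q=Ro.from_rotvec(s*a*y).as_matrix()@R
        if Q[0,0]>=0: return Q
    return Q
def plan(steps):
    from bench import r
    s=r.read_state(); p0=np.array(s["ee_pos"]); R0=Ro.from_quat(s["eef_rot"]).as_matrix()
    print("t",round(float(s["time"]),2),"pos",p0.round(4),"w",round(float(s["width"]),4),"F",np.round(s["ft_force"],1),"jaw",np.degrees(np.arctan2(R0[1,1],R0[0,1])).round(2),"xaxis",R0[:,0].round(3))
    for p,R in steps:
        R=R0 if R is None else R
        d=R0.T@(np.asarray(p)-p0)/.25; w=Ro.from_matrix(R0.T@R).as_rotvec()/1.5
        print(" ".join(f"{v:.3f}" for v in np.r_[d,w]), "| mm",round(np.linalg.norm(d)*250),"deg",round(np.degrees(np.linalg.norm(w)*1.5),1))
E
python3 - <<'E'
from h import *
for j in (94.5,-85.5):
    G=goal(j,25); print(G.round(2).tolist())
    plan([((.35,-.40,.22),G),((.42,-.20,.22),G),((.47,-.063,.20),G)])
E
```

```text
[[0.42, -0.08, 0.9], [0.03, 1.0, 0.07], [-0.91, -0.0, 0.42]]
t 0.1 pos [ 0.2264 -0.5822  0.2218] w 0.0869 F [-0.6  0.2 -0.6] jaw -68.75 xaxis [-0.001  0.001 -1.   ]
0.008 -0.500 -0.725 -1.858 -0.062 0.412 | mm 220 deg 163.7
0.009 -1.144 -1.276 -1.858 -0.062 0.412 | mm 428 deg 163.7
0.089 -1.582 -1.661 -1.858 -0.062 0.412 | mm 574 deg 163.7
[[0.42, 0.08, -0.9], [0.03, -1.0, -0.07], [-0.91, 0.0, -0.42]]
t 0.1 pos [ 0.2264 -0.5822  0.2218] w 0.0869 F [-0.6  0.2 -0.6] jaw -68.75 xaxis [-0.001  0.001 -1.   ]
0.008 -0.500 -0.725 0.192 0.289 0.043 | mm 220 deg 30.0
0.009 -1.144 -1.276 0.192 0.289 0.043 | mm 428 deg 30.0
0.089 -1.582 -1.661 0.192 0.289 0.043 | mm 574 deg 30.0
```

```bash
R="0.01 -0.5 -0.72 0.19 0.29 0.04"; python3 -m pendant '0.01 -0.5 -0.72 0.19 0.29 0.04; 0.01 -0.5 -0.72 0.19 0.29 0.04; 0.01 -0.5 -0.72 0.19 0.29 0.04; 0.01 -0.5 -0.72 0.19 0.29 0.04; 0.01 -0.5 -0.72 0.19 0.29 0.04; 0.01 -0.5 -0.72 0.19 0.29 0.04' 0.5
python3 - <<'E'
from h import *
G=goal(-85.5,25)
plan([((.42,-.20,.22),G),((.44,-.063,.20),G)])
E
```

```text
time: 0.7
ee_pos: [0.3502, -0.398, 0.2199]
eef_rot: [0.843, 0.037, -0.536, 0.021]
ft_force: [0.0, -1.1, 0.2]
width: 0.0657
t 0.7 pos [ 0.3502 -0.398   0.2199] w 0.0657 F [ 0.  -1.1  0.2] jaw -85.11 xaxis [ 0.422  0.039 -0.906]
0.149 -0.765 -0.312 0.003 -0.001 0.004 | mm 210 deg 0.5
0.277 -1.304 -0.392 0.003 -0.001 0.004 | mm 347 deg 0.5
```

```bash
python3 -m pendant '0.15 -0.76 -0.31 0 0 0; 0.15 -0.76 -0.31 0 0 0; 0.15 -0.76 -0.31 0 0 0; 0.15 -0.76 -0.31 0 0 0; 0.15 -0.76 -0.31 0 0 0'
python3 -m pendant '0.13 -0.54 -0.08 0 0 0; 0.13 -0.54 -0.08 0 0 0; 0.13 -0.54 -0.08 0 0 0; 0.13 -0.54 -0.08 0 0 0; 0.13 -0.54 -0.08 0 0 0'
python3 - <<'E'
from h import *
from bench import r,vision
G=goal(-85.5,25)
plan([((.55,-.064,.12),G),((.594,-.064,.030),G)])
c=vision.get_calibration("wrist"); p,d=vision.camera("wrist"); cv2.imwrite("pics/w1.png",p); np.savez("w1.npz",p=p,d=d)
P=cloud(c,d); print("cam",rays(c,[[0,0]])[0].round(3))
for b in big(yellow(p),1):
    q=P[b]
    for lo,hi in ((.012,.024),(.05,.062)):
        s=q[(q[:,2]>lo)&(q[:,2]<hi)]; print(len(s), rect(s[:,:2]) if len(s)>8 else '')
Z=P[...,2]
for b in big((Z>.03)&(Z<.042),3): print("box",b.sum(),rect(P[b][:,:2]))
for lo,hi in((.06,.1),(.1,.2),(.2,.3)):
    s=P[(P[...,0]>.5)&(Z>lo)&(Z<hi)]
    for y0 in(-.2,-.15,-.1,-.05,0):
        t=s[(s[:,1]>y0)&(s[:,1]<y0+.05)]
        if len(t)>10: print("cur",lo,y0,np.percentile(t[:,0],2).round(3))
E
```

```text
time: 1.2
ee_pos: [0.4206, -0.2003, 0.2198]
eef_rot: [0.843, 0.038, -0.536, 0.023]
ft_force: [-0.6, 0.3, -0.6]
width: 0.0654
time: 1.7
ee_pos: [0.4402, -0.0675, 0.1994]
eef_rot: [0.843, 0.036, -0.536, 0.021]
ft_force: [-0.2, -0.5, 0.2]
width: 0.0655
t 1.7 pos [ 0.4402 -0.0675  0.1994] w 0.0655 F [-0.2 -0.5  0.2] jaw -85.25 xaxis [ 0.422  0.037 -0.906]
0.474 0.023 -0.263 0.002 -0.001 0.003 | mm 136 deg 0.3
0.874 0.039 -0.269 0.002 -0.001 0.003 | mm 229 deg 0.3
cam [ 0.446 -0.068  0.382]
0 
0 
box 4580 [488.1 191.6 100.   67.3  88.3]
box 4098 [ 441.4 -108.8   66.5   97.9    7.1]
box 1997 [652.6 -70.7  71.6 343.7   7.9]
cur 0.06 -0.2 0.666
cur 0.06 -0.15 0.649
cur 0.06 -0.1 0.62
cur 0.06 -0.05 0.619
cur 0.06 0 0.612
cur 0.1 -0.2 0.673
cur 0.1 -0.15 0.653
cur 0.1 -0.1 0.625
cur 0.1 -0.05 0.627
cur 0.1 0 0.619
```

View pics/w1.png

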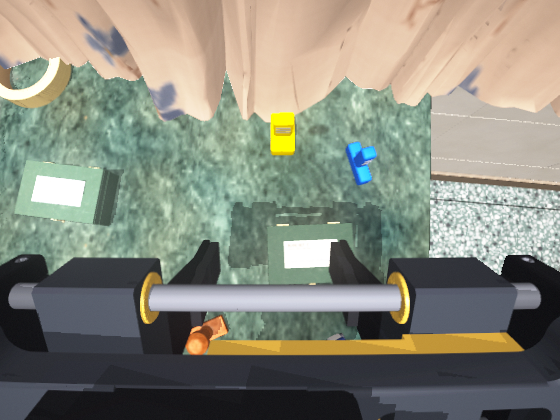

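The wrist view shows the yellow spacer at (283,133), right under the curtain, so I'll tilt the tool and take the tab across its width just to bring it clear. The boxes agree between cameras.

```bash
python3 - <<'E'
from h import *
from bench import vision
f=np.load("w1.npz"); p,d=f["p"],f["d"]; c=vision.get_calibration("wrist"); P=cloud(c,d)
m=yellow(p); m[200:]=0; q=P[m]
for lo,hi in ((.012,.024),(.05,.062)):
    s=q[(q[:,2]>lo)&(q[:,2]<hi)]; print(len(s), rect(s[:,:2]))
G=goal(-85.5,32)
plan([((.53,-.0645,.13),G),((.565,-.0645,.075),G),((.5955,-.0645,.032),G)])
E
```

```text
529 [588.9 -66.5  51.5  29.1   4.7]
267 [588.4 -66.3  13.1  23.2   6.7]
t 1.75 pos [ 0.4401 -0.0682  0.1994] w 0.065 F [-0.6 -0.5  0.8] jaw -85.34 xaxis [ 0.423  0.037 -0.906]
0.404 0.015 -0.208 0.001 0.080 0.003 | mm 114 deg 6.9
0.662 0.027 -0.241 0.001 0.080 0.003 | mm 176 deg 6.9
0.870 0.038 -0.278 0.001 0.080 0.003 | mm 228 deg 6.9
```

```bash
python3 -m pendant '0.2 0.01 -0.1 0 0.08 0; 0.4 0.02 -0.21 0 0.08 0; 0.53 0.025 -0.225 0 0.08 0; 0.66 0.03 -0.24 0 0.08 0; 0.77 0.035 -0.26 0 0.08 0; 0.83 0.04 -0.27 0 0.08 0; 0.87 0.04 -0.278 0 0.08 0; 0.87 0.04 -0.278 0 0.08 0'
python3 -m pendant '0 0 0 0 0 0; 0 0 0 0 0 0; 0 0 0 0 0 0; 0 0 0 0 0 0; 0 0 0 0 0 0' -1 20
python3 - <<'E'
from h import *
p=np.array([0,0,0])
from bench import r
p=np.array(r.read_state()["ee_pos"])
plan([(p+[-.0,0,.008],None),(p+[-.10,.06,.012],None),(p+[-.10,.06,.0],None)])
E
```

```text
time: 2.55
ee_pos: [0.595, -0.0652, 0.0291]
eef_rot: [0.873, 0.036, -0.486, 0.017]
ft_force: [0.3, 0.9, 0.3]
width: 0.0654
time: 3.05
ee_pos: [0.5954, -0.0643, 0.0319]
eef_rot: [0.874, 0.036, -0.485, 0.019]
ft_force: [0.1, -0.5, 0.1]
width: 0.0329
t 3.05 pos [ 0.5954 -0.0643  0.0319] w 0.0329 F [ 0.1 -0.5  0.1] jaw -85.33 xaxis [ 0.528  0.045 -0.848]
-0.027 -0.000 -0.017 0.000 0.000 0.000 | mm 8 deg 0.0
-0.241 -0.272 0.297 0.000 0.000 0.000 | mm 117 deg 0.0
-0.200 -0.272 0.322 0.000 0.000 0.000 | mm 117 deg 0.0
```

```bash
python3 -m pendant '0 0 0 0 0 0; 0 0 0 0 0 0; 0 0 0 0 0 0; 0 0 0 0 0 0'
python3 -m pendant '-0.03 0 -0.017 0 0 0; -0.04 0 -0.025 0 0 0; -0.1 0 0.08 0 0 0; -0.17 -0.12 0.19 0 0 0; -0.24 -0.27 0.3 0 0 0; -0.24 -0.4 0.3 0 0 0; -0.24 -0.42 0.3 0 0 0; -0.24 -0.42 0.3 0 0 0'
python3 - <<'E'
from h import *
from bench import r
p=np.array(r.read_state()["ee_pos"])
plan([((p[0],p[1],.0345),None),((p[0],p[1],.0322),None)])
E
```

```text
time: 3.45
ee_pos: [0.5954, -0.0641, 0.0316]
eef_rot: [0.874, 0.036, -0.485, 0.019]
ft_force: [-4.0, -1.3, 6.2]
width: 0.0239
time: 4.25
ee_pos: [0.4918, 0.0346, 0.0434]
eef_rot: [0.874, 0.038, -0.484, 0.02]
ft_force: [-0.4, 0.2, -0.2]
width: 0.0238
t 4.25 pos [0.4918 0.0346 0.0434] w 0.0238 F [-0.4  0.2 -0.2] jaw -85.15 xaxis [ 0.528  0.047 -0.848]
0.030 0.000 0.019 0.000 0.000 0.000 | mm 9 deg 0.0
0.038 0.000 0.024 0.000 0.000 0.000 | mm 11 deg 0.0
```

```bash
python3 -m pendant '0.015 0 0.01 0 0 0; 0.03 0 0.019 0 0 0; 0.038 0 0.024 0 0 0; 0.038 0 0.024 0 0 0'
python3 -m pendant '0 0 0 0 0 0; 0 0 0 0 0 0; 0 0 0 0 0 0' 0.4
python3 - <<'E'
from h import *
from bench import r
print(r.read_state()["joint_positions"])
for j in (0,-170):plan([((.49,.035,.14),goal(-85.5+ (45 if j==0 else -45),0)),((.49,.035,.14),goal(j))])
E
```

```text
time: 4.65
ee_pos: [0.4925, 0.0316, 0.0318]
eef_rot: [0.873, 0.036, -0.485, 0.018]
ft_force: [-2.2, -4.3, 5.9]
width: 0.024
time: 4.95
ee_pos: [0.4923, 0.0327, 0.0319]
eef_rot: [0.873, 0.037, -0.485, 0.018]
ft_force: [0.6, -0.7, -0.2]
width: 0.0405
[ 1.19881421  0.10322373 -1.36970221  2.41647657  0.73457602  0.19381614
 -2.31884596]
t 4.95 pos [0.4923 0.0327 0.0319] w 0.0405 F [ 0.6 -0.7 -0.2] jaw -85.31 xaxis [ 0.526  0.046 -0.849]
-0.371 -0.011 -0.221 -0.508 -0.353 -0.143 | mm 108 deg 54.6
-0.371 -0.011 -0.221 -0.965 -0.301 -0.274 | mm 108 deg 90.0
t 4.95 pos [0.4923 0.0327 0.0319] w 0.0405 F [ 0.6 -0.7 -0.2] jaw -85.31 xaxis [ 0.526  0.046 -0.849]
-0.371 -0.011 -0.221 0.511 -0.351 0.148 | mm 108 deg 54.8
-0.371 -0.011 -0.221 0.957 -0.299 0.275 | mm 108 deg 89.4
```

```bash
python3 -m pendant '-0.15 0 -0.05 0 0 0; -0.3 0 -0.15 0 -0.05 0; -0.37 -0.01 -0.22 0 -0.15 0; -0.37 -0.01 -0.22 0 -0.25 0; -0.37 -0.01 -0.22 0 -0.37 0; -0.37 -0.01 -0.22 0.1 -0.37 0; -0.37 -0.01 -0.22 0.2 -0.36 0.03' 1
python3 - <<'E'
from h import *
from bench import r
print(r.read_state()["joint_positions"].round(3))
for j in (2,-178):plan([((.49,.035,.14),goal(j))])
E
```

```text
time: 5.65
ee_pos: [0.4923, 0.0348, 0.1415]
eef_rot: [0.722, -0.034, -0.688, -0.06]
ft_force: [-0.0, -0.4, -0.2]
width: 0.0859
[ 1.     0.272 -1.258  1.901  0.267  1.111 -2.058]
t 5.65 pos [0.4923 0.0348 0.1415] w 0.0859 F [-0.  -0.4 -0.2] jaw -97.59 xaxis [ 0.05   0.033 -0.998]
0.006 0.001 0.010 -1.159 -0.045 -0.007 | mm 3 deg 99.7
t 5.65 pos [0.4923 0.0348 0.1415] w 0.0859 F [-0.  -0.4 -0.2] jaw -97.59 xaxis [ 0.05   0.033 -0.998]
0.006 0.001 0.010 0.935 -0.007 0.043 | mm 3 deg 80.4
```

```bash
python3 -m pendant '-0.1 0 0 -0.1 0 0; 0 0 0 -0.2 -0.01 0; 0 0 0.01 -0.3 -0.02 0; 0 0 0.01 -0.4 -0.03 0; 0 0 0.01 -0.5 -0.03 0; 0 0 0.01 -0.6 -0.04 0; 0 0 0.01 -0.7 -0.04 0; 0 0 0.01 -0.8 -0.04 0'
python3 - <<'E'
from h import *
from bench import r
print(r.read_state()["joint_positions"].round(3))
plan([((.49,.035,.14),goal(4.7))])
E
```

```text
time: 6.45
ee_pos: [0.4873, 0.0356, 0.1392]
eef_rot: [0.608, 0.364, -0.606, 0.361]
ft_force: [-0.2, 0.5, 0.3]
width: 0.0872
[ 1.041  0.45  -1.419  1.871  0.467  1.233 -1.022]
t 6.45 pos [0.4873 0.0356 0.1392] w 0.0872 F [-0.2  0.5  0.3] jaw -28.38 xaxis [ 0.     0.005 -1.   ]
-0.003 0.011 -0.003 -0.385 -0.004 0.001 | mm 3 deg 33.1
```

```bash
python3 -m pendant '-0.1 0 0 -0.1 0 0; -0.2 0 0 -0.2 0 0; -0.24 0 0 -0.3 0 0; -0.24 0 0 -0.385 0 0; -0.24 0 0 -0.385 0 0; -0.24 0 0 -0.385 0 0'
cat > look.py <<'E'
import sys
from h import *
from bench import r,vision
print("j",r.read_state()["joint_positions"].round(3))
def look(n,name):
    c=vision.get_calibration(n); p,d=vision.camera(n); cv2.imwrite(f"pics/{name}.png",p); np.savez(f"{name}.npz",p=p,d=d)
    P=cloud(c,d); Z=P[...,2]
    m=yellow(p)&(Z<.07)&(Z>.01)
    for b in big(m,1):
        q=P[b]
        for lo,hi in ((.014,.024),(.05,.062)):
            s=q[(q[:,2]>lo)&(q[:,2]<hi)]
            if len(s)>8: print(n,"yel",lo,len(s),rect(s[:,:2]),"z",np.median(s[:,2]).round(4))
    for b in big((Z>.031)&(Z<.042)&(P[...,0]<.6)&(P[...,1]<.35),3):
        if b.sum()>300: print(n,"box",b.sum(),rect(P[b][:,:2]),"z",np.nanmedian(Z[b]).round(4))
if __name__=="__main__":
    for a in sys.argv[1:]: look(*a.split(":"))
    plan([])
E
python3 look.py wrist:w2 top:t2
```

```text
time: 7.05
ee_pos: [0.4872, 0.0351, 0.1992]
eef_rot: [0.483, 0.519, -0.48, 0.517]
ft_force: [-0.3, 0.3, -0.2]
width: 0.0872
j [ 1.103  0.342 -1.451  1.795  0.347  1.317 -0.359]
wrist yel 0.014 821 [482.8  30.3  51.4  30.2   7. ] z 0.0209
wrist yel 0.05 292 [483.   30.2  13.7  24.    6.6] z 0.0577
wrist box 5810 [487.8 183.   80.5  66.8  87.8] z 0.0383
wrist box 1213 [438.  -73.5  65.8  29.5   5.8] z 0.0378
wrist box 984 [ 446.  -141.5   66.4   32.4    7.1] z 0.0377
top yel 0.05 39 [420.6 334.8  10.7  10.1  36.2] z 0.0549
top box 2374 [487.7 193.6  98.1  66.9  87.6] z 0.0381
t 7.15 pos [0.4872 0.035  0.1992] w 0.0871 F [-0.3 -0.1 -0.6] jaw 4.14 xaxis [ 0.001  0.005 -1.   ]
```

View pics/w2.png

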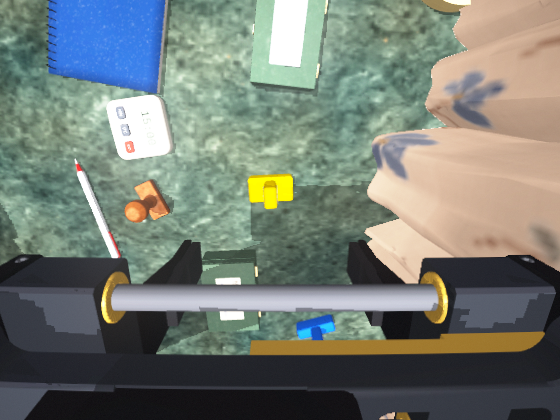

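The wrist view shows the spacer standing at (270,188), clear of the curtain, with the row box above it at (290,40). Now I'll take the tab across its thickness.

```bash
python3 - <<'E'
from h import *
G=goal(6.9); plan([((.483,.0303,.08),G),((.483,.0303,.0245),G)])
E
```

```text
t 7.15 pos [0.4872 0.035  0.1992] w 0.0871 F [-0.3 -0.1 -0.6] jaw 4.14 xaxis [ 0.001  0.005 -1.   ]
0.477 -0.018 0.020 -0.032 -0.003 -0.001 | mm 119 deg 2.8
0.699 -0.019 0.021 -0.032 -0.003 -0.001 | mm 175 deg 2.8
```

```bash
python3 -m pendant '0.2 -0.018 0.02 -0.032 -0.003 0; 0.4 -0.018 0.02 -0.032 -0.003 0; 0.48 -0.019 0.02 -0.032 -0.003 0; 0.57 -0.019 0.021 -0.032 -0.003 0; 0.65 -0.019 0.021 -0.032 -0.003 0; 0.695 -0.019 0.021 -0.032 -0.003 0; 0.695 -0.019 0.021 -0.032 -0.003 0' -0.2
python3 -m pendant '0 0 0 0 0 0; 0 0 0 0 0 0; 0 0 0 0 0 0; 0 0 0 0 0 0; 0 0 0 0 0 0; 0 0 0 0 0 0' -1 20
python3 - <<'E'
from h import *
from bench import r
p=np.array(r.read_state()["ee_pos"]);z=p[2]
G=goal(-2.2); plan([(p+[0,0,.006],None),((.4835,.07,z+.006),G),((.4850,.117,z+.006),G),((.4850,.117,z+.0005),G)])
E
```

```text
time: 7.85
ee_pos: [0.4824, 0.0303, 0.0246]
eef_rot: [0.469, 0.53, -0.469, 0.529]
ft_force: [0.3, -0.2, 0.0]
width: 0.0395
time: 8.45
ee_pos: [0.4837, 0.03, 0.0263]
eef_rot: [0.469, 0.529, -0.468, 0.531]
ft_force: [-1.7, -1.0, 6.7]
width: 0.0138
t 8.45 pos [0.4837 0.03   0.0263] w 0.0138 F [-1.7 -1.   6.7] jaw 7.02 xaxis [ 0.003 -0.001 -1.   ]
-0.024 0.000 0.000 0.000 0.000 0.000 | mm 6 deg 0.0
-0.024 0.019 -0.159 0.107 0.000 -0.002 | mm 40 deg 9.2
-0.024 0.048 -0.345 0.107 0.000 -0.002 | mm 87 deg 9.2
-0.002 0.048 -0.345 0.107 0.000 -0.002 | mm 87 deg 9.2
```

```bash
python3 -m pendant '-0.024 0 0 0 0 0; -0.024 0.01 -0.08 0.05 0 0; -0.024 0.019 -0.16 0.107 0 -0.002; -0.024 0.035 -0.25 0.107 0 -0.002; -0.024 0.045 -0.32 0.107 0 -0.002; -0.024 0.048 -0.345 0.107 0 -0.002; -0.024 0.048 -0.345 0.107 0 -0.002; -0.024 0.048 -0.345 0.107 0 -0.002'
python3 look.py wrist:w3
```

```text
time: 9.25
ee_pos: [0.4846, 0.1162, 0.0316]
eef_rot: [-0.509, -0.49, 0.51, -0.49]
ft_force: [0.4, -1.3, -0.5]
width: 0.0135
j [ 0.648  0.541 -1.154  1.943  0.577  1.042 -0.802]
wrist yel 0.014 510 [484.5 121.6  21.1  52.   88.9] z 0.0196
wrist yel 0.05 367 [485.1 122.4  34.3  13.3   1.9] z 0.058
wrist box 26053 [488.3 191.8  97.5  66.9  88. ] z 0.0382
wrist box 410 [485.1 126.7   4.6  31.6  88.2] z 0.0372
t 9.3 pos [0.4847 0.116  0.0316] w 0.0141 F [ 0.1 -0.  -0.1] jaw -2.23 xaxis [-0.002 -0.001 -1.   ]
```

View pics/w3.png

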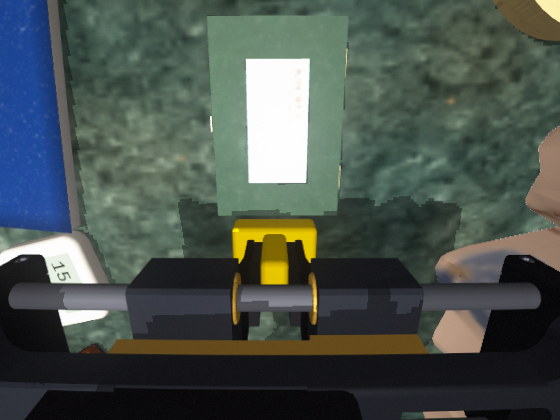

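The wrist view shows the spacer foot spanning (234–316, 222), a little left of the row box, whose end spans (219–338, 213). I'll measure that offset exactly.

```bash
cat > off.py <<'E'
import sys
from h import *
from bench import vision
f=np.load(sys.argv[1]); p,d=f["p"],f["d"]; c=vision.get_calibration("wrist"); P=cloud(c,d); Z=P[...,2]
b=big((Z>.034)&(Z<.042)&(P[...,1]>.1))[0]
(bx,by),(w,h),a=cv2.minAreaRect((P[b][:,:2]*1000).astype(np.float32)); a=a-90 if a>45 else a
print("box",bx,by,w,h,"yaw",a)
A=np.radians(a); ux=np.array([np.cos(A),np.sin(A)]); uy=np.array([-ux[1],ux[0]])
m=yellow(p)&(Z>.014)&(Z<.04)
Q=(P[m][:,:2]*1000-[bx,by]); X=Q@ux; Y=Q@uy; k=X
print("foot z",np.median(P[m][:,2]),"front y (max)",np.percentile(Y,98),"=> box end at",-h/2 if h>w else -w/2)
front=[]
for x in np.arange(-24,22,3):
    s=Y[(X>x)&(X<x+3)]
    if len(s): front.append((x+1.5,s.max()))
print("front slope deg",np.degrees(np.arctan(np.polyfit(*np.array(front).T,1)[0])))
s=X[Y>np.percentile(Y,98)-6]; print("foot x range in box frame",s.min(),s.max(),"mid",(s.min()+s.max())/2)
plan([])
E
python3 off.py w3.npz
```

```text
box 488.3851623535156 191.51124572753906 97.5123519897461 66.90399169921875 yaw -2.0573654174804688
foot z 0.025846770020723747 front y (max) -60.293653001908226 => box end at -48.75617599487305
front slope deg -0.2579169945917401
foot x range in box frame -26.963183656707038 24.318724129816847 mid -1.3222297634450957
t 9.3 pos [0.4847 0.116  0.0316] w 0.0141 F [ 0.1 -0.  -0.1] jaw -2.23 xaxis [-0.002 -0.001 -1.   ]
```

```bash
python3 -m pendant '0.01 0.005 -0.01 0 0 0; 0.018 0.005 -0.02 0 0 0; 0.018 0.005 -0.03 0 0 0; 0.018 0.005 -0.038 0 0 0; 0.018 0.005 -0.038 0 0 0; 0.018 0.005 -0.038 0 0 0'
python3 -m pendant '0 0 -0.004 0 0 0; 0 0 -0.004 0 0 0; 0 0 -0.004 0 0 0'
python3 -m pendant '0 0 -0.004 0 0 0; 0 0 -0.004 0 0 0; 0 0 -0.004 0 0 0'
```

```text
time: 9.9
ee_pos: [0.4862, 0.1267, 0.0273]
eef_rot: [-0.509, -0.491, 0.51, -0.49]
ft_force: [0.7, 0.8, -0.1]
width: 0.014
time: 10.2
ee_pos: [0.4863, 0.1276, 0.0273]
eef_rot: [-0.509, -0.491, 0.51, -0.49]
ft_force: [0.1, -0.6, 0.1]
width: 0.0142
time: 10.5
ee_pos: [0.4863, 0.1281, 0.0272]
eef_rot: [-0.509, -0.49, 0.51, -0.49]
ft_force: [-0.9, -3.8, 1.3]
width: 0.0141
```

```bash
python3 -m pendant '0.004 0 0 0 0 0; 0.006 0 0 0 0 0; 0.006 0 0 0 0 0'; python3 look.py wrist:w4; python3 off.py w4.npz
```

```text
time: 10.8
ee_pos: [0.4864, 0.1281, 0.0263]
eef_rot: [-0.509, -0.49, 0.51, -0.491]
ft_force: [-5.2, -6.4, 13.4]
width: 0.014
j [ 0.609  0.557 -1.139  1.936  0.592  1.039 -0.833]
wrist yel 0.014 32 [486.7 135.1   1.3  23.7  87.8] z 0.0211
wrist yel 0.05 756 [486.3 134.2  13.5  14.   86.4] z 0.0574
wrist box 26634 [488.1 188.7 104.6  67.1  88.2] z 0.0381
t 10.85 pos [0.4864 0.1281 0.0264] w 0.014 F [-5.2 -6.5 13.3] jaw -2.18 xaxis [-0.001 -0.002 -1.   ]
box 488.1848449707031 191.83328247070312 98.27396392822266 67.06421661376953 yaw -1.7676544189453125
foot z 0.021314290259330987 front y (max) -48.21555264300788 => box end at -49.13698196411133
front slope deg -0.4249433687404778
foot x range in box frame -22.173391491893298 22.314435034778278 mid 0.07052177144248972
t 10.85 pos [0.4864 0.1281 0.0264] w 0.014 F [-5.2 -6.5 13.3] jaw -2.18 xaxis [-0.001 -0.002 -1.   ]
```

```bash
python3 -m pendant '0 0 0 0 0 0; 0 0 0 0 0 0; 0 0 0 0 0 0; 0 0 0 0 0 0' -0.2
python3 -m pendant '-0.1 0 0 0 0 0; -0.3 0 0 0 0 0; -0.5 0 0 0 0 0; -0.6 0 0.05 0 0 0; -0.65 0 0.2 0 0 0; -0.65 0 0.36 0 0 0; -0.65 0 0.36 0 0 0; -0.65 0 0.36 0 0 0' 1
python3 look.py wrist:w5; python3 - <<'E'
from h import *
G=goal(7.1); plan([((.4413,-.1088,.16),G),((.4413,-.1088,.02),G)])
E
```

```text
time: 11.25
ee_pos: [0.4862, 0.1289, 0.0256]
eef_rot: [-0.509, -0.491, 0.51, -0.49]
ft_force: [-1.0, 0.5, 0.6]
width: 0.0329
time: 12.05
ee_pos: [0.4831, 0.0377, 0.1882]
eef_rot: [-0.51, -0.49, 0.51, -0.49]
ft_force: [0.2, 0.7, 0.8]
width: 0.0853
j [ 1.065  0.3   -1.39   1.818  0.309  1.283 -0.448]
wrist yel 0.014 1044 [486.1 128.2  29.5  52.2  87.7] z 0.0209
wrist yel 0.05 381 [486.1 127.9  22.1  13.1  87.8] z 0.0578
wrist box 6041 [487.4 180.2  74.7  66.9  87.8] z 0.0383
wrist box 1523 [ 444.6 -132.8   68.4   48.4    5.8] z 0.0379
wrist box 731 [437.  -69.1  66.2  19.8   7.3] z 0.0376
t 12.1 pos [0.483  0.0391 0.1882] w 0.0855 F [-0.1  0.7  0. ] jaw -2.17 xaxis [-0.001 -0.    -1.   ]
t 12.1 pos [0.483  0.0391 0.1882] w 0.0855 F [-0.1  0.7  0. ] jaw -2.17 xaxis [-0.001 -0.    -1.   ]
0.113 -0.144 0.597 -0.108 0.000 0.001 | mm 156 deg 9.3
0.673 -0.144 0.597 -0.108 0.000 0.001 | mm 228 deg 9.3
```

View pics/w5.png

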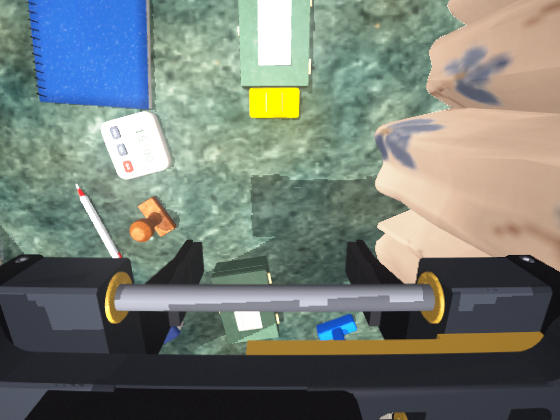

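The wrist view shows the spacer seated at (275,103), flush and in line with the row box (measured centre (486.1,128.1), yaw −2.3°). Before gripping the next box I want to know how high its brass hook sits.

```bash
python3 - <<'E'
from h import *
a=np.load("side0.npz")["p"][235:305,205:275]; b=np.load("top0.npz")["p"][240:300,325:405]
cv2.imwrite("pics/crop.png",np.hstack([cv2.resize(a,(400,400),interpolation=2),cv2.resize(b,(400,400),interpolation=2)]))
E
```

```text
(no output)
```

View pics/crop.png

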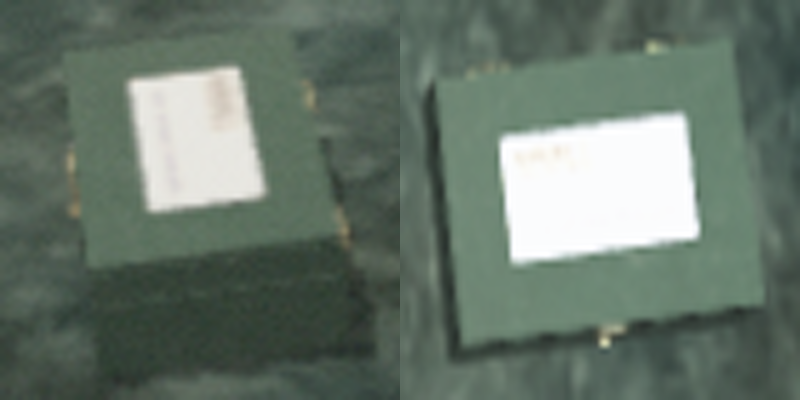

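The crop shows the hook at mid-length on the −x face at the lid seam, and small hinges on the +x face. So I'll grip at mid-length, as low as the fingers go.

```bash
python3 -m pendant '0 -0.04 0.2 -0.05 0 0; 0.05 -0.09 0.4 -0.108 0 0; 0.113 -0.144 0.597 -0.108 0 0; 0.25 -0.144 0.597 -0.108 0 0; 0.4 -0.144 0.597 -0.108 0 0; 0.45 -0.144 0.597 -0.108 0 0; 0.45 -0.144 0.597 -0.108 0 0; 0.45 -0.144 0.597 -0.108 0 0'
python3 look.py wrist:w6
python3 - <<'E'
from h import *
G=goal(7.1); plan([((.4413,-.1088,.03),G),((.4413,-.1088,.003),G)])
E
```

```text
time: 12.9
ee_pos: [0.4426, -0.1075, 0.0772]
eef_rot: [0.467, 0.531, -0.467, 0.531]
ft_force: [-0.1, -0.6, 0.9]
width: 0.087
j [ 1.284  0.354 -1.269  2.012  0.391  1.054 -0.039]
wrist box 11059 [ 441.  -105.6   67.    92.4    7.3] z 0.0381
t 12.95 pos [ 0.4428 -0.1079  0.0775] w 0.0872 F [-0.6  0.4  1.1] jaw 7.27 xaxis [ 0.001 -0.001 -1.   ]
t 12.95 pos [ 0.4428 -0.1079  0.0775] w 0.0872 F [-0.6  0.4  1.1] jaw 7.27 xaxis [ 0.001 -0.001 -1.   ]
0.190 -0.007 0.002 0.002 0.001 -0.001 | mm 48 deg 0.2
0.298 -0.007 0.002 0.002 0.001 -0.001 | mm 75 deg 0.2
```

```bash
python3 -m pendant '0.08 -0.006 0.002 0 0 0; 0.16 -0.006 0.002 0 0 0; 0.22 -0.006 0.002 0 0 0; 0.26 -0.006 0.002 0 0 0; 0.28 -0.006 0.002 0 0 0; 0.29 -0.006 0.002 0 0 0; 0.296 -0.006 0.002 0 0 0; 0.296 -0.006 0.002 0 0 0'
python3 -m pendant '0 0 0 0 0 0; 0 0 0 0 0 0; 0 0 0 0 0 0; 0 0 0 0 0 0; 0 0 0 0 0 0' -1 25
```

```text
time: 13.75
ee_pos: [0.4402, -0.1099, 0.0023]
eef_rot: [0.468, 0.53, -0.468, 0.53]
ft_force: [-0.8, 0.3, 1.3]
width: 0.0866
time: 14.25
ee_pos: [0.4401, -0.1098, 0.002]
eef_rot: [0.468, 0.53, -0.468, 0.53]
ft_force: [0.2, -0.5, 0.4]
width: 0.0659
```

```bash
python3 -m pendant '0 0 0 0 0 0; -0.03 0 0 0 0 0; -0.06 0 0 0 0 0; -0.06 0 0 0 0 0'
python3 - <<'E'
from h import *
G=goal(-2.1); plan([((.462,-.03,.017),G),((.483,.049,.017),G)])
E
```

```text
time: 14.65
ee_pos: [0.4404, -0.1099, 0.0179]
eef_rot: [0.468, 0.53, -0.468, 0.53]
ft_force: [0.7, 0.0, -1.6]
width: 0.0657
t 14.65 pos [ 0.4404 -0.1099  0.0179] w 0.0657 F [ 0.7  0.  -1.6] jaw 7.12 xaxis [-0.    -0.001 -1.   ]
0.003 0.125 -0.306 0.107 0.001 0.000 | mm 83 deg 9.2
0.003 0.248 -0.610 0.107 0.001 0.000 | mm 165 deg 9.2
```

```bash
python3 -m pendant '0 0.03 -0.08 0.03 0 0; 0 0.07 -0.18 0.06 0 0; 0 0.125 -0.306 0.09 0 0; 0 0.18 -0.45 0.107 0 0; 0 0.23 -0.55 0.107 0 0; 0.003 0.248 -0.61 0.107 0 0; 0.003 0.248 -0.61 0.107 0 0; 0.003 0.248 -0.61 0.107 0 0'
cat > off2.py <<'E'
import sys
from h import *
from bench import vision
n,name=sys.argv[1:]
c=vision.get_calibration(n); p,d=vision.camera(n); cv2.imwrite(f"pics/{name}.png",p); np.savez(f"{name}.npz",p=p,d=d)
P=cloud(c,d); Z=P[...,2]
ok=(P[...,0]>.43)&(P[...,0]<.54)
out={}
for nm,m in (("row",(P[...,1]>.135)&(P[...,1]<.27)&(Z>.033)&(Z<.042)),("next",(P[...,1]<.125)&(P[...,1]>-.02)&(Z>.033)&(Z<.062)&~yellow(p)),("foot",yellow(p)&(Z>.012)&(Z<.026)&(P[...,1]<.16)),("tab",yellow(p)&(Z>.05)&(Z<.064)&(P[...,1]<.16))):
    B=big(m&ok,2)
    for b in B[:2 if nm=="next" else 1]:
        if b.sum()<30: continue
        x=rect(P[b][:,:2]); q=P[b]
        print(n,nm,b.sum(),x,"y range",(np.nanpercentile(q[:,1],[1,99])*1000).round(1),"z",np.nanmedian(q[:,2]).round(4))
        A=np.c_[q[:,:2]-q[:,:2].mean(0),np.ones(len(q))]; k=np.linalg.lstsq(A,q[:,2],rcond=None)[0]; print("   tilt deg",np.degrees(k[:2]).round(2))
plan([])
E
python3 off2.py wrist w7; python3 off2.py top t7
```

```text
time: 15.45
ee_pos: [0.4822, 0.049, 0.0159]
eef_rot: [-0.508, -0.491, 0.509, -0.491]
ft_force: [0.4, -0.5, -2.3]
width: 0.066
wrist row 12792 [487.5 158.9  32.3  66.2  88.1] y range [142.9 174.6] z 0.0381
   tilt deg [-0.01  1.19]
wrist next 16272 [483.3  74.8  49.5  93.6  87.3] y range [52.5 99.8] z 0.0518
   tilt deg [-0.25 -4.48]
wrist next 3600 [481.1  27.3  19.5  65.4  87.6] y range [18.2 36.5] z 0.052
   tilt deg [-0.04  1.3 ]
wrist foot 2021 [473.1 128.4  29.9  26.1  87.6] y range [113.9 143.2] z 0.021
   tilt deg [ 1.12 -0.28]
wrist tab 2161 [486.3 127.8  24.   14.   87. ] y range [116.4 139.5] z 0.0578
   tilt deg [ 0.39 -0.04]
t 15.5 pos [0.4822 0.0483 0.0158] w 0.0657 F [-0.4 -0.7 -2.7] jaw -2.11 xaxis [-0.002 -0.001 -1.   ]
top row 2346 [487.8 193.5  97.6  67.2  87.7] y range [145.7 240.9] z 0.0381
   tilt deg [0.12 0.19]
top next 50 [465.   98.1  28.8   6.9   2. ] y range [ 94.3 101.1] z 0.0516
   tilt deg [ 12.8  -13.03]
top foot 376 [485.8 129.9  30.2  52.5  88.2] y range [114.8 144.7] z 0.0209
   tilt deg [0.12 0.78]
top tab 125 [486.  130.1  14.4  24.2   2.5] y range [118.1 140.1] z 0.0577
   tilt deg [2.76 1.85]
t 15.55 pos [0.4823 0.048  0.0158] w 0.0658 F [-0.3 -0.4 -2.1] jaw -2.15 xaxis [-0.002 -0.001 -1.   ]
```

View pics/w7.png

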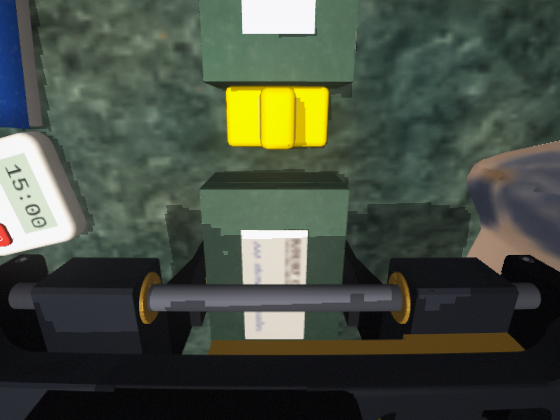

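The wrist view shows the held box's front edge at (203–348, 187), the spacer at (278,117) undisturbed, and the row box at (278,40). Now I'll check tilt, yaw and line from the box's top plane.

```bash
cat > off3.py <<'E'
import sys
from h import *
from bench import vision
zt=float(sys.argv[2])
f=np.load(sys.argv[1]); p,d=f["p"],f["d"]; c=vision.get_calibration("wrist"); P=cloud(c,d); X,Y,Z=[P[...,i] for i in range(3)]
def edges(m,nm,z):
    # left/right edge pixels per row, cast on the top plane
    L=[];Rr=[]
    for v in np.where(m.sum(1)>60)[0]:
        u=np.where(m[v])[0]; L.append((u[0]-.5,v)); Rr.append((u[-1]+.5,v))
    l=onplane(c,L,z)[:,:2]*1000; r=onplane(c,Rr,z)[:,:2]*1000
    out=[]
    for e in(l,r):
        k=np.polyfit(e[:,1],e[:,0],1); res=abs(np.polyval(k,e[:,1])-e[:,0]); g=res<1.5; out.append(np.polyfit(e[g,1],e[g,0],1))
    mid=(out[0]+out[1])/2
    print(nm,"yaw L,R",[(-np.degrees(np.arctan(k[0]))).round(2) for k in out],"mid x at y=70,128,160:",np.polyval(mid,[70,128,160]).round(2),"width",(np.polyval(out[1],100)-np.polyval(out[0],100)).round(1))
row=(abs(Z-.038)<.004)&(Y>.135)&(X>.44)&(X<.53)
nx=(abs(Z-zt)<.004)&(Y>.065)&(Y<.115)&(X>.44)&(X<.53)&~yellow(p)
for nm,m in(("row",row),("next",nx)):
    b=big(m)[0]; q=P[b]; print(nm,"z",np.median(q[:,2]).round(4),"ymin/max",(np.percentile(q[:,1],[1,99])*1000).round(1))
    A=np.c_[q[:,:2]-q[:,:2].mean(0),np.ones(len(q))]; k=np.linalg.lstsq(A,q[:,2],rcond=None)[0]; print("   tilt dz/dx,dy deg",np.degrees(k[:2]).round(2))
    edges(b,nm,np.median(q[:,2]))
E
python3 off3.py w7.npz 0.052
```

```text
row z 0.038 ymin/max [141.9 173.7]
   tilt dz/dx,dy deg [-0.01  1.11]
row yaw L,R [np.float64(-2.59), np.float64(-1.97)] mid x at y=70,128,160: [484.34 486.65 487.92] width 65.8
next z 0.0518 ymin/max [65.4 98.4]
   tilt dz/dx,dy deg [-0.14 -1.4 ]
next yaw L,R [np.float64(-2.39), np.float64(-2.18)] mid x at y=70,128,160: [482.95 485.27 486.55] width 65.2
```

```bash
python3 -m pendant '0.02 0.003 0 0 0 0; 0.04 0.005 0 0 0 0; 0.046 0.005 -0.015 0 0 0; 0.046 0.005 -0.03 0 0 0; 0.046 0.005 -0.04 0 0 0; 0.046 0.005 -0.046 0 0 0; 0.046 0.005 -0.046 0 0 0; 0.046 0.005 -0.046 0 0 0'
python3 off2.py wrist w8; python3 off3.py w8.npz 0.040
```

```text
time: 16.35
ee_pos: [0.4842, 0.0607, 0.0046]
eef_rot: [-0.509, -0.491, 0.509, -0.491]
ft_force: [0.2, 0.2, -2.4]
width: 0.0661
wrist row 18235 [487.7 163.2  40.4  66.2  87.9] y range [143.4 182.8] z 0.0381
   tilt deg [0.02 0.91]
wrist next 15333 [485.   86.4  49.6  93.6  87.2] y range [ 64.1 111.2] z 0.0406
   tilt deg [-0.17 -2.63]
wrist next 3593 [483.   39.   19.4  65.4  88. ] y range [29.8 48.1] z 0.0407
   tilt deg [0.01 1.28]
wrist foot 4440 [486.1 128.2  29.7  52.2  88.2] y range [113.6 142.9] z 0.0209
   tilt deg [-0.05 -0.4 ]
wrist tab 2400 [486.2 128.2  23.7  14.   88.2] y range [116.9 139.9] z 0.0578
   tilt deg [ 0.15 -1.24]
t 16.4 pos [0.4842 0.0606 0.0046] w 0.0661 F [-0.4 -0.6 -1.6] jaw -2.07 xaxis [-0.001 -0.    -1.   ]
row z 0.0381 ymin/max [143.3 182.7]
   tilt dz/dx,dy deg [0.02 0.91]
row yaw L,R [np.float64(-2.25), np.float64(-2.07)] mid x at y=70,128,160: [484.23 486.41 487.62] width 65.4
next z 0.0405 ymin/max [ 65.5 110.9]
   tilt dz/dx,dy deg [-0.06 -0.98]
next yaw L,R [np.float64(-5.32), np.float64(3.76)] mid x at y=70,128,160: [484.91 485.71 486.15] width 65.1
```

```bash
sed -i 's/(Y>.065)/(Y>.088)/; s/Y<.115/Y<.1145/' off3.py; python3 off3.py w8.npz 0.040; python3 -m pendant '0 0 -0.004 0 0 0; 0 0 -0.006 0 0 0; 0 0 -0.008 0 0 0; 0 0 -0.008 0 0 0'
```

```text
row z 0.0381 ymin/max [143.3 182.7]
   tilt dz/dx,dy deg [0.02 0.91]
row yaw L,R [np.float64(-2.25), np.float64(-2.07)] mid x at y=70,128,160: [484.23 486.41 487.62] width 65.4
next z 0.0404 ymin/max [ 88.3 111.2]
   tilt dz/dx,dy deg [-0.09 -1.88]
next yaw L,R [np.float64(-2.78), np.float64(-2.81)] mid x at y=70,128,160: [483.99 486.82 488.38] width 65.3
time: 16.8
ee_pos: [0.4842, 0.0627, 0.0045]
eef_rot: [-0.509, -0.491, 0.509, -0.491]
ft_force: [-1.1, 0.3, -2.3]
width: 0.0661
```

```bash
python3 -m pendant '0 0 -0.004 0 0 0; 0 0 -0.004 0 0 0; 0 0 -0.004 0 0 0'; python3 -m pendant '0.005 0 0 0 0 0; 0.008 0 0 0 0 0; 0.008 0 0 0 0 0'
```

```text
time: 17.1
ee_pos: [0.4842, 0.0631, 0.0044]
eef_rot: [-0.508, -0.491, 0.51, -0.491]
ft_force: [0.3, -4.8, -0.9]
width: 0.0657
time: 17.4
ee_pos: [0.4844, 0.0631, 0.0024]
eef_rot: [-0.509, -0.491, 0.51, -0.491]
ft_force: [0.4, -5.8, -0.1]
width: 0.066
```

```bash
python3 -m pendant '0.003 0 0 0 0 0; 0.004 0 0 0 0 0; 0.004 0 0 0 0 0'; python3 off2.py wrist w9; python3 off3.py w9.npz 0.038
```

```text
time: 17.7
ee_pos: [0.4845, 0.0631, 0.002]
eef_rot: [-0.508, -0.491, 0.51, -0.491]
ft_force: [-4.1, -7.0, 10.9]
width: 0.0658
wrist row 19661 [487.7 163.9  42.1  66.3  87.8] y range [143.2 184.4] z 0.0381
   tilt deg [-0.05  0.93]
wrist next 14790 [485.3  90.6  52.2  94.   87.1] y range [ 66.6 113.3] z 0.0381
   tilt deg [-0.12 -2.35]
wrist next 3600 [483.2  41.6  19.5  65.5  88.2] y range [32.4 50.8] z 0.0382
   tilt deg [0.05 1.35]
wrist foot 4509 [486.  127.7  29.5  52.5  88. ] y range [113.6 142.7] z 0.0209
   tilt deg [-0.01 -0.01]
wrist tab 2457 [486.3 128.3  23.6  13.9  86.9] y range [116.9 139.8] z 0.0578
   tilt deg [ 0.01 -1.12]
t 17.75 pos [0.4845 0.0631 0.002 ] w 0.0658 F [-3.1 -6.7 10.8] jaw -2.1 xaxis [-0.001 -0.002 -1.   ]
row z 0.0382 ymin/max [143.2 184.4]
   tilt dz/dx,dy deg [-0.05  0.94]
row yaw L,R [np.float64(-2.2), np.float64(-2.04)] mid x at y=70,128,160: [484.28 486.43 487.62] width 65.3
next z 0.038 ymin/max [ 88.3 113.6]
   tilt dz/dx,dy deg [-0.05 -1.7 ]
next yaw L,R [np.float64(-2.53), np.float64(-2.41)] mid x at y=70,128,160: [484.35 486.85 488.23] width 65.3
```

```bash
python3 -m pendant '0 0 0 0 0 0; 0 0 0 0 0 0; 0 0 0 0 0 0; 0 0 0 0 0 0; 0 0 0 0 0 0' 1
python3 -m pendant '-0.05 0 0 0 0 0; -0.15 0 0 0 0 0; -0.35 0 0 0 0 0; -0.55 0 0.05 0 0 0; -0.7 0 0.2 0 0 0; -0.75 0 0.4 0 0 0; -0.75 0 0.5 0 0 0; -0.75 0 0.5 0 0 0'
python3 -m pendant '0 0 0.2 0 0 0; 0 0 0.3 0 0 0; 0 0 0.3 0 0 0; 0 0 0.3 0 0 0'
python3 off2.py wrist w10; python3 off2.py top t10; python3 off2.py side s10
```

```text
time: 18.25
ee_pos: [0.4842, 0.0639, 0.0015]
eef_rot: [-0.509, -0.491, 0.509, -0.491]
ft_force: [-0.2, -0.6, 0.1]
width: 0.0863
time: 19.05
ee_pos: [0.4799, -0.0661, 0.19]
eef_rot: [-0.51, -0.489, 0.511, -0.489]
ft_force: [1.1, -0.4, -0.3]
width: 0.0871
time: 19.45
ee_pos: [0.4773, -0.1352, 0.1894]
eef_rot: [-0.509, -0.491, 0.509, -0.491]
ft_force: [0.0, 0.8, -0.5]
width: 0.0874
wrist next 2601 [482.8  29.8  29.9  65.7  88.1] y range [14.6 44.5] z 0.0381
   tilt deg [-0.    2.09]
t 19.5 pos [ 0.4774 -0.1345  0.1894] w 0.0872 F [ 0.4  0.1 -0.8] jaw -1.97 xaxis [-0.001  0.    -1.   ]
top row 2350 [487.9 193.4  97.7  67.1  87.7] y range [145.5 240.9] z 0.0382
   tilt deg [0.2  0.07]
top next 2360 [483.2  66.1  98.   67.3  87.5] y range [ 18.1 113.8] z 0.0382
   tilt deg [ 0.15 -0.05]
top foot 328 [485.5 130.8  28.2  52.7  88.5] y range [116.7 144.3] z 0.0211
   tilt deg [ 0.35 -0.41]
top tab 124 [485.8 129.2  22.5  13.5  89.5] y range [118.1 140.4] z 0.0574
   tilt deg [2.4  0.92]
t 19.55 pos [ 0.4774 -0.1343  0.1894] w 0.0874 F [ 0.4 -0.2 -0.1] jaw -1.93 xaxis [-0.001 -0.    -1.   ]
side row 634 [488.6 191.1 102.8  66.3  88.4] y range [140.7 240.6] z 0.0364
   tilt deg [0.19 0.21]
side next 998 [483.8  67.8 113.7  66.8  87.1] y range [ 13.4 116.6] z 0.0365
   tilt deg [0.1  0.31]
side tab 42 [485.9 121.8  17.2  11.8  88.3] y range [113.3 130.2] z 0.0558
   tilt deg [ 3.76 13.67]
t 19.6 pos [ 0.4774 -0.1344  0.1893] w 0.087 F [-0.5  0.2  0.2] jaw -1.93 xaxis [-0.001 -0.    -1.   ]
```

View pics/t10.png

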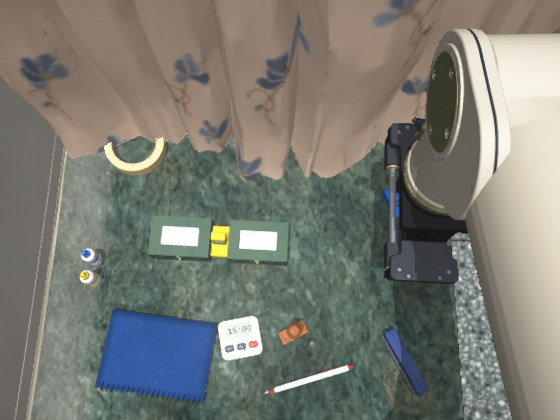

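The top view shows the row: boxes at (180,238) and (259,242) with the yellow spacer at (220,240) between them. Everything is flush and in line, and the arm is clear. I'll check the blue spacer, then hand in.

```bash
python3 - <<'E'
from h import *
from bench import vision, close_job, r
for n in ("side0","s10"):
    f=np.load(n+".npz"); P=cloud(vision.get_calibration("side"),f["d"]); X,Y,Z=[P[...,i] for i in range(3)]
    m=blue(f["p"])&(X>.5)&(X<.6)&(Y<-.1); q=P[m]; print(n,m.sum(),np.nanmedian(q,axis=0).round(4))
s=r.read_state(); print(s["time"],np.abs(s["joint_vel"]).max())
print(close_job())
E
```

```text
side0 683 [ 0.5576 -0.1707  0.0185]
s10 677 [ 0.5576 -0.1708  0.0187]
19.6 0.0041500696522367014
the job is handed in; nothing more can be done
None
```

The job is handed in at 19.6 s of the 51 s allowed: the yellow spacer is against the row box's right-hand end and the other slide box is set down against it. I haven't seen a verdict; `close_job` reports none.

**What I did**
- **Spacer:** it stood too close to the curtain for a straight grip. I first moved it clear, holding the tab across its 24 mm width with the tool tilted back about 32°. Then I regripped it across the 14 mm thickness as asked, turned it square and pressed it lightly (4–6 N) against the row box's end.
- **Second box:** I gripped it low across its 66 mm width, squared it, pressed it lightly (5–7 N) against the spacer, lowered it and let go.

**Last checks (top camera unless noted)**

| Check | Result |
|---|---|
| Distance between box centres | about 127.4 mm (128 wanted) |
| Yaw of row box / next box | −2.3° / −2.5° |
| Next box off the row line | about 0.4 mm |
| Next box tilt | under 0.2° |
| Spacer before the second box was placed (wrist camera) | centred to about 0.2 mm, yaw −2.3° |
| Blue spacer (side camera) | not moved (0.2 mm at most) |

**Disagreements**
- The cameras differ by 2–4 mm along the row in absolute position, within their calibration, so I used differences within one camera.
- The wrist camera gave 1–2° of false tilt on part-hidden box tops. It showed the same on the fixed row box, and the clear top view shows none.
- In the final side view most of the row was hidden, so its yaw and length readings there are poor.

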